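Empty the tipping capsule bin and pin it locked

ROBOT

A 7-joint arm with a two-finger parallel gripper is mounted at the origin on the work surface. World frame = base frame: x ahead of the robot, y to its left, z up, the work surface at z = 0. Lengths are in m, angles in rad, forces in N, time in s.
With the tool pointing down it reaches from about 0.4 to 0.85 m from the base axis. Payload 10.4 kg.
Tool frame: the origin (TCP) lies midway between the tips of the shut fingers; the grasp point (between the pads) lies 19 mm behind it (env.grip_point_offset is the distance from the TCP to the grasp point, in m); z points along the fingers, y is the line along which they close (so a half turn about z gives the same grasp; the last joint's range is limited). The gripper opens to 85 mm and grips with 20 to 120 N. Pads are 22 mm wide; open, the fingers measure 114 mm over their backs; the gripper's body (76 mm by 85 mm) begins 54 mm behind the grasp point. The pads swing forward as they close: fully open they stand 13 mm farther back than shut.
Start: joints at [1.272, 0.332, -0.065, 1.46, 0.022, 1.35, -0.088], TCP at [0.17, -0.601, 0.231] pointing down, gripper open.
Joint ranges: [-2.6, 2.6], [-0.5, 2.12], [-1.47, 1.34], [0.16, 2.42], [-1.27, 4.41], [0.06, 2.06], [-2.6, 2.6]. Speed limits (rad/s): [2.22, 2.22, 2.79, 2.79, 3.14, 3.14, 3.14].

INTERFACE

Orientations are given as a unit quaternion [w, x, y, z].
In Python, from bench import env gives the robot as it stands.
- The arm moves only by the shell command python3 drive.py 'ROWS' [FORCE]. ROWS is a JSON list of rows, 1 to 8 of them, each of 7 numbers: dx, dy, dz in m, then a rotation vector rx, ry, rz in rad, then the finger opening in m; each row shifts and turns the commanded pose from where the row before left it, along the tool's axes as they then stand; what a row does not reach is not made up. A row lasts 1/10 s, in which the tool goes at most 0.05 m and 0.15 rad, less where a joint would pass 70% of its speed; a pose out of reach is approached as far as the arm can. The fingers move at their own pace and stop on an object; FORCE is the grip in N (left out, the last holds). Time passes only in rows, so rows that do not move let the fingers close. It prints the time, the measured TCP pose, the force, the opening and the grip force at its end.
- env.get_obs(): the state, without advancing time (a new reading comes with each control period).
- env.snapshot(name): name is "scene" or "top"; returns a dict with "image" (384x512x3 uint8, red, green, blue), "mtx" (3x3 intrinsics, pixels), "R" (3x3) and "t" (3): a world point X has camera coordinates R X + t. Camera axes: x right, y down, z forward; pixel columns grow to the right and rows downward; lengths in m; the calibration is good to about 2 mm. A picture is of the moment at which its call begins. There is no depth.
- env.close_job(): hands the job in; it is judged then, once.
The state is a dict: "clock": time; "joints": joint angles; "joint_velocities": joint speeds; "joint_torque": joint torques, N m; "tcp_pos": TCP position; "orientation": TCP orientation; "wrist_force": force on the tool from outside, world axes, zero at the start; "torque": the same for the moment, N m; "grip_width": finger opening in m; "finger_force": force on a finger pad.
Only numpy, scipy, OpenCV 4.12 (cv2) and the standard library are available. Lean on these libraries where they do the work, as an engineer would, in place of code of your own. Each camera call takes 0.05 s, during which the arm holds its last target. There are 200 camera calls.

TASK

Tip the steel skip of the worktop capsule bin right over by its rear grip bar so that all three spent coffee capsules fall into the white tray, then ease it gently back until it rests fully upright, without letting it drop. Then lock it with the loose pin: push the pin's rod through the eyelet of the keeper block on the post, over the skip's rim, until the shoulder of its handle is home against the block, and let go, leaving the mug, jar and bowl where they stand.

Things in the scene. Friction and masses are not known exactly. Their poses are not given: they have to be found in the camera images.
- stand: Fixed stand of the bin. Origin on the worktop, directly below the middle of the hinge axis; z up. Hinge axis parallel to the stand's x, 130 mm up (y 0). The skip tips towards the stand's +y, to the tray; its grip bar is on the -y side. Base plate 240 x 230 x 12 mm. Pivot cheeks at x +-79 mm, 146 mm high. A post with the keeper block stands at x -105, y -70 mm.
- keeper_mid (a point): Fixed point of the stand (x -105, y -70, z 230 mm; stand's axes) on the post's line, at the middle of the heights at which the keeper can be clamped. KEEPER: steel block, 36 mm along x, 40 along y, 36 high, pierced along x by the eyelet, bore 14 mm with 2 mm chamfers. Its centre is 0 to 8 mm above or below this point, different each time and not reported: feel or see it.
- post_foot (a point): Fixed point at the foot of the keeper's post, on the worktop (stand x -105, y -70, z 0 mm). The eyelet's centre is straight above it, 222 to 238 mm up; the keeper's flat top is 18 mm above the eyelet's centre. The keeper is clamped fast: it does not give under 50 N. The pin enters from the stand's -x side, going +x; that side is clear.
- skip (a joint): Tilt of the skip, rad: 0 upright on its stops, 2.0 fully tipped to the stand's +y (end stop). Little friction; 0.6 kg. Let go below about 1.2 it falls back, beyond about 1.45 it falls over; capsules slide out beyond about 1.6. Sheet-steel bin 144 mm along x; upright its rim is 206 mm above the worktop, its back wall at stand y -110 mm.
- skip_bar (a point): Middle of the skip's round grip bar, 12 mm thick, 120 mm long, parallel to the hinge axis, held behind the back wall by arms 55 mm either side of the middle; 40 mm free between bar and wall. Upright it is at stand y -158, z 175 mm (164 mm from the hinge axis). It can turn between the fingers as the skip swings. Axes: the skip's (x along the bar).
- tray: Fixed white open tray beside the stand, 200 x 190 mm (its x and y), 60 mm high, walls 4 mm. Origin: centre of its underside.
- capsule0: Spent aluminium coffee capsule, 38 mm across its flange, 29 mm high, 20 g, loose in the skip. Origin: centre of its flange face.
- capsule1: As capsule0.
- capsule2: As capsule0.
- pin: Locking pin lying on the worktop: a square wooden handle 80 x 26 x 26 mm (long axis x) with a smooth steel rod, 12 mm thick and 90 mm long, standing out of its +x end, its last 7 mm tapered to 7 mm. About 0.15 kg. Origin: centre of the underside of the handle; the rod's axis is 13 mm above it. Centre of mass 13 mm ahead of the origin, inside the handle.
- pin_shoulder (a point): Where the rod leaves the handle's end face (the shoulder), on the rod's axis: 40 mm ahead of the pin's origin. Axes of the pin.
- pin_tip (a point): Tip of the rod, 130 mm ahead of the pin's origin, on the rod's axis. Axes of the pin.
- mug: White mug, 76 mm across, 85 mm high, loose bystander. Origin: centre of its underside.
- jar: Glass jar with steel lid, 72 mm across, 110 mm high, loose bystander. Origin: centre of its underside.
- bowl: White bowl, 120 mm across, 55 mm high, loose bystander. Origin: centre of its underside.

How it is judged:
On the way, in this order (a step that is already met when the one before it is completed fails the run):
1. the skip is tipped right over (beyond 1.7 rad) and all three capsules lie in the tray (value of joint skip above 1.7 rad and x of capsule0 in the frame of tray between -0.1 and 0.1 m and y of capsule0 in the frame of tray between -0.095 and 0.095 m and z of capsule0 in the frame of tray between -0.005 and 0.055 m and x of capsule1 in the frame of tray between -0.1 and 0.1 m and y of capsule1 in the frame of tray between -0.095 and 0.095 m and z of capsule1 in the frame of tray between -0.005 and 0.055 m and x of capsule2 in the frame of tray between -0.1 and 0.1 m and y of capsule2 in the frame of tray between -0.095 and 0.095 m and z of capsule2 in the frame of tray between -0.005 and 0.055 m), for 0.2 s.
2. the skip rests upright again (below 0.06 rad) (value of joint skip below 0.06 rad), for 0.3 s.
At the end, for the whole second after the job is handed in: Skip upright (below 0.06 rad); the three capsules within the tray; the pin released and still in the eyelet: shoulder within 6 mm of the keeper's front face, 8 mm of its line sideways, 217 to 243 mm up, axis within 0.12 rad, tip beyond the keeper (value of joint skip below 0.06 rad and x of capsule0 in the frame of tray between -0.1 and 0.1 m and y of capsule0 in the frame of tray between -0.095 and 0.095 m and z of capsule0 in the frame of tray between -0.005 and 0.055 m and x of capsule1 in the frame of tray between -0.1 and 0.1 m and y of capsule1 in the frame of tray between -0.095 and 0.095 m and z of capsule1 in the frame of tray between -0.005 and 0.055 m and x of capsule2 in the frame of tray between -0.1 and 0.1 m and y of capsule2 in the frame of tray between -0.095 and 0.095 m and z of capsule2 in the frame of tray between -0.005 and 0.055 m and x of pin_shoulder in the frame of stand above -0.129 m and y of pin_shoulder in the frame of stand between -0.078 and -0.062 m and z of pin_shoulder in the frame of stand between 0.217 and 0.243 m and y of pin_tip in the frame of stand between -0.08 and -0.06 m and x of pin_tip in the frame of stand above -0.045 m and angle between the x axis of pin and the x axis of stand, either way round below 0.12 rad and linear speed of pin below 0.02 m/s); the robot touches nothing.
It fails at once if the skip is let drop back upright (closing faster than 2.5 rad/s) (velocity of joint skip below -2.5 rad/s).
It fails at once if the mug is moved more than 30 mm (distance of mug from where it was at the start of the episode above 0.03 m).
It fails at once if the jar is moved more than 30 mm (distance of jar from where it was at the start of the episode above 0.03 m).
It fails at once if the bowl is moved more than 30 mm (distance of bowl from where it was at the start of the episode above 0.03 m).
It also fails if it takes over 72 s, if anything falls off the work surface, if the arm or the gripper's body presses on something with over 40 N, if the wrist force passes 120 N, or if a joint passes its speed limit or range.

## Working session

There is one attempt and no reset: what is moved stays moved. The work goes in short steps, Python scripts to look and compute and a shell command to move; the robot and the scene stay as the last step left them, time stands still between calls to the robot, and variables do not carry over. Pictures are saved under pics/ and viewed, at most 10 in all, crops included, and the job is handed in when it is done.

```bash
ls; mkdir -p pics; python3 - <<'E'
from bench import env
import cv2,json
for n in ("scene","top"):
    s=env.snapshot(n); cv2.imwrite(f"pics/{n}0.png",cv2.resize(s["image"][:,:,::-1],(800,600),interpolation=cv2.INTER_CUBIC))
    print(n,s["mtx"].tolist(),s["R"].tolist(),s["t"].tolist())
o=env.get_obs();print({k:(v.tolist() if hasattr(v,'tolist') else v) for k,v in o.items()}, env.grip_point_offset)
E
```

```text
bench.py
drive.py
pics
scene [[413.83405297683953, 0.0, 261.384237169217], [0.0, 413.83405297683953, 188.78991375372897], [0.0, 0.0, 1.0]] [[-0.26207005791693466, 0.9649736207091344, -0.012049733562095983], [0.7162278135671115, 0.18611630441544558, -0.6725908416739046], [-0.6467897678661041, -0.18489627515512633, -0.7399164571878846]] [0.1284487916531745, -0.2959455285915825, 1.5489233429153528]
top [[382.2806478032857, 0.0, 257.1069205705137], [0.0, 382.2806478032857, 192.8918886971902], [0.0, 0.0, 1.0]] [[0.024480396302504155, -0.9996080261050667, 0.013583237581812522], [-0.9884898385687034, -0.026232747863474588, -0.14899557706841213], [0.14929350033839417, -0.009779421550531147, -0.9887445644203797]] [0.02120184743680569, 0.5590349907835924, 1.0924034670222107]
{'clock': 0.1, 'joints': [1.2723838087919508, 0.3328227680854729, -0.06466106354103933, 1.4609044782480975, 0.021560318210371725, 1.349887781256657, -0.088504519063323], 'joint_velocities': [-0.00027877656247941797, -0.0009225432604983218, 0.0004129341165969791, -0.0021351023781592407, 0.0005593830650524516, -0.0004045404906178226, 0.0005554225445497331], 'joint_torque': [0.0005242755469225813, -62.67497777938843, 0.0483054353389889, -39.24274563789368, 0.016158418147824705, 0.007020582997938618, 3.850507710012607e-05], 'tcp_pos': [0.17009543018471823, -0.6010406669542698, 0.2305640674488142], 'orientation': [-0.0006556045697792337, 0.9905078247629278, 0.1374547468886678, -0.00010873745291683296], 'wrist_force': [-0.4425903595012495, 0.22632561205047455, -0.4258007287922956], 'torque': [0.019436870795882643, -0.010691909592054193, -0.039298968028850856], 'finger_force': 0.0, 'grip_width': 0.08534902545927572} 0.0187
```

View pics/scene0.png

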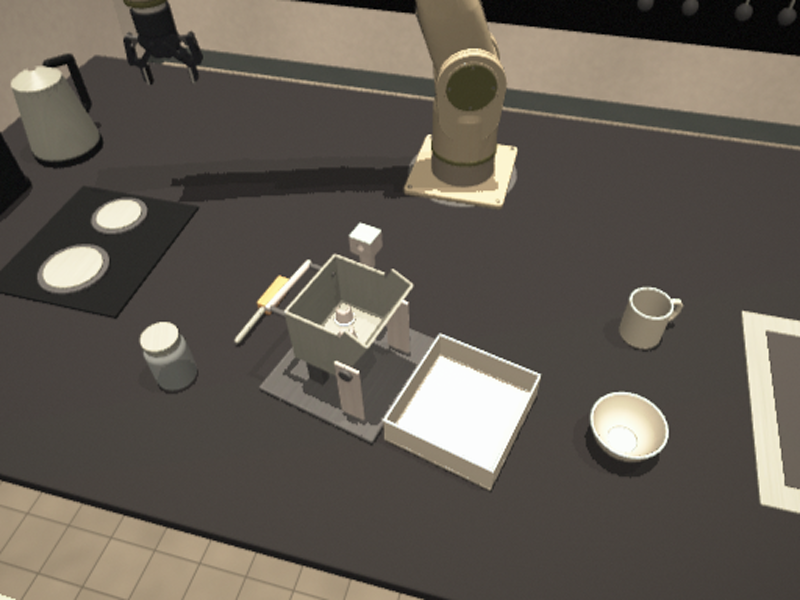

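View pics/top0.png

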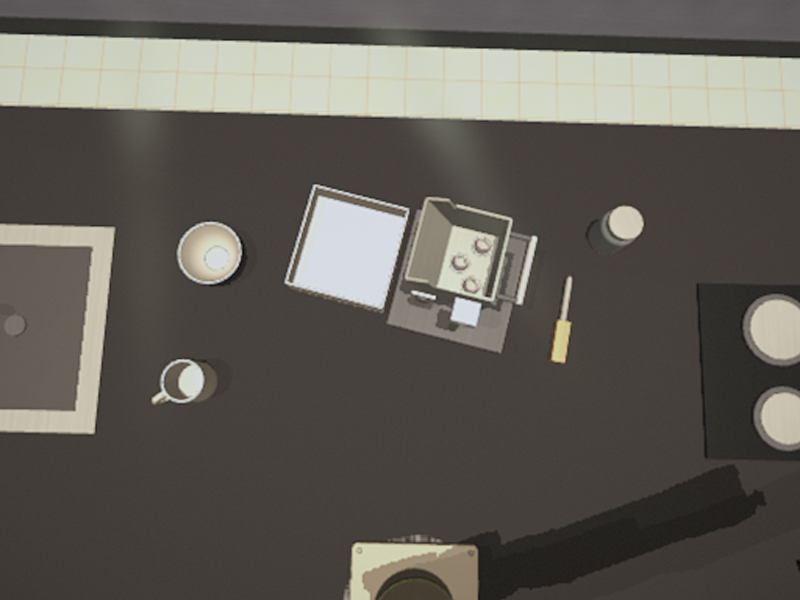

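The scene view shows the bar at about (290,290), keeper (366,238) and pin (235,340)-(275,290). The top view shows the bar at (528,270), keeper (466,311) and pin (560,340). I'll enlarge both.

```bash
python3 - <<'E'
from bench import env
import cv2,numpy as np
a=env.snapshot("scene")["image"][:,:,::-1][130:230,140:280]
b=env.snapshot("top")["image"][:,:,::-1][115:240,240:380]
cv2.imwrite("pics/cs.png",cv2.resize(a,None,fx=5.7,fy=5.7,interpolation=cv2.INTER_CUBIC)[:570,:798])
b=b[:105]
cv2.imwrite("pics/ct.png",cv2.resize(env.snapshot("top")["image"][:,:,::-1][120:240,240:380],(700,600),interpolation=cv2.INTER_CUBIC))
E
```

```text
(no output)
```

View pics/cs.png

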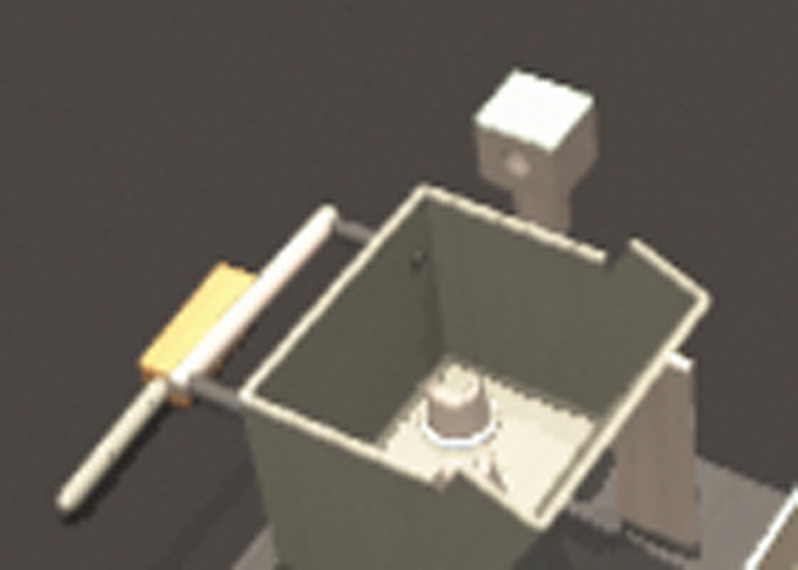

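View pics/ct.png

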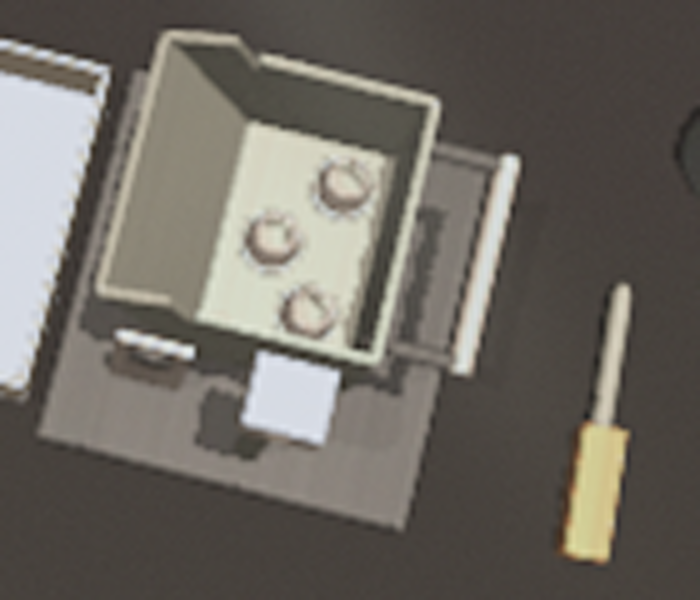

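Scene crop: bar ends (182,380) and (330,210), keeper top corners (517,72), (593,98), (552,150), (476,122), eyelet (515,162), pin tip (65,503). Top crop: bar ends (510,158) and (463,370), keeper top (258,352), (341,365), (325,440), (242,424), pin tip (622,285), shoulder (604,424), handle end (586,558). All three capsules are in the skip.

```bash
cat > h.py <<'E'
from bench import env
import numpy as np
from scipy.optimize import least_squares
from scipy.spatial.transform import Rotation as Ro
C={n:env.snapshot(n) for n in("scene","top")}
def proj(n,X):
    s=C[n]; c=np.asarray(X)@np.array(s["R"]).T+s["t"]; p=c@np.array(s["mtx"]).T; return p[...,:2]/p[...,2:]
def sc(p): return (np.array(p)+.5)/5.7-.5+[140,130]
def tp(p): return (np.array(p)+.5)/5-.5+[240,120]
def tri(ps,pt):
    f=lambda X:np.r_[proj("scene",X)-ps,proj("top",X)-pt]
    r=least_squares(f,[.5,-.1,.1]);return r.x,r.fun
def pose(q): c,s=np.cos(q[2]),np.sin(q[2]);return lambda P:np.array(P)@np.array([[c,-s,0],[s,c,0],[0,0,1]]).T+[q[0],q[1],0]
E
cat > m.py <<'E'
from h import *
np.set_printoptions(precision=4,suppress=True)
D={'bar+':((182,380),(510,158)),'bar-':((330,210),(463,370)),'k--':((517,72),(325,440)),'k-+':((593,98),(242,424)),'k++':((552,150),(258,352)),'k+-':((476,122),(341,365)),'r--':((424,188),(377,360)),'r+-':((247,395),(437,100)),'tip':((65,503),(622,285)),'sh':((165,385),(604,424))}
for k,(a,b) in D.items(): x,f=tri(sc(a),tp(b)); print(k,x,f)
M={'bar+':(.060,-.158,.175),'bar-':(-.060,-.158,.175),'k--':(-.123,-.09,.248),'k-+':(-.123,-.05,.248),'k++':(-.087,-.05,.248),'k+-':(-.087,-.09,.248),'r--':(-.072,-.11,.206),'r+-':(.072,-.11,.206)}
def f(q):
    T=pose(q);r=[]
    for k,P in M.items():
        P=np.array(P)+[0,0,q[3] if k[0]=='k' else 0]
        r+=[proj("scene",T(P))-sc(D[k][0]),proj("top",T(P))-tp(D[k][1])]
    r.append(proj("scene",T(np.array([-.087,-.07,.230+q[3]])))-sc((515,162)))
    return np.concatenate(r)
r=least_squares(f,[.6,-.1,-.2,0]);print('stand',r.x,'\n',r.fun.reshape(-1,2).round(1).tolist())
T=pose(r.x);print('bar',T([0,-.158,.175]),'eye front',T([-.123,-.07,.23+r.x[3]]),'hinge',T([0,0,.13]))
def g(q):
    T=pose(q);c=[(.13,0,.013),(.04,0,.026),(-.04,0,.026),(.04,.013,.026),(.04,-.013,.026),(-.04,-.013,.026),(-.04,.013,.026)]
    o=[(622,285),(605,427),(586,558),(582,424),(628,430),(609,562),(563,553)]
    return np.concatenate([proj("top",T(a))-tp(b) for a,b in zip(c,o)]+[proj("scene",T((.13,0,.013)))-sc((65,503))])
p=least_squares(g,[.4,-.3,-.1]);print('pin',p.x,p.fun.reshape(-1,2).round(1).tolist())
E
python3 m.py
```

```text
bar+ [ 0.6552 -0.1843  0.1793] [-0.1408 -0.0265 -0.1463  0.0424]
bar- [ 0.5408 -0.1591  0.1798] [ 0.0539  0.0087  0.0517 -0.0138]
k-- [ 0.4949 -0.0785  0.2432] [-0.0114 -0.0014 -0.0105  0.0025]
k-+ [ 0.502  -0.0393  0.2423] [ 0.4694  0.0473  0.4396 -0.0955]
k++ [ 0.5379 -0.047   0.2413] [ 0.5563  0.0607  0.5347 -0.1199]
k+- [ 0.5317 -0.0857  0.2438] [-0.1248 -0.0161 -0.1183  0.0285]
r-- [ 0.5408 -0.1101  0.2059] [ 0.109   0.0152  0.1048 -0.0261]
r+- [ 0.6776 -0.1401  0.2072] [-0.1457 -0.0252 -0.1544  0.0428]
tip [ 0.6215 -0.2919  0.0168] [ 0.2643  0.0551  0.2731 -0.0839]
sh [ 0.5349 -0.2777  0.0158] [-0.3766 -0.0725 -0.369   0.1083]
stand [ 0.6338 -0.0183 -0.2254 -0.0057] 
 [[-0.6, 1.5], [-0.0, -0.1], [0.5, 1.1], [-0.4, 0.6], [0.2, -0.0], [-0.1, 0.5], [0.3, 0.2], [0.5, -0.4], [0.3, -0.3], [0.8, -0.1], [-0.0, -0.4], [0.1, 1.3], [0.6, -0.4], [-0.2, 0.7], [-0.9, 0.7], [0.3, -0.5], [0.4, 0.3]]
bar [ 0.5984 -0.1723  0.175 ] eye front [ 0.4982 -0.059   0.2243] hinge [ 0.6338 -0.0183  0.13  ]
pin [ 0.4929 -0.2704 -0.1713] [[0.2, 0.3], [0.2, -0.0], [-0.1, -0.0], [0.6, -0.3], [-0.1, 0.2], [-0.4, 0.0], [0.2, 0.1], [0.4, 0.7]]
```

```bash
python3 drive.py '[[0,0,-0.0125,0,0,0.1245,0.034],[0,0,-0.0125,0,0,0.1245,0.034],[0,0,-0.0125,0,0,0.1245,0.034],[0,0,-0.0125,0,0,0.1245,0.034],[0.0231,-0.0366,0,0,0,0,0.034],[0.0231,-0.0366,0,0,0,0,0.034],[0.0231,-0.0366,0,0,0,0,0.034],[0.0231,-0.0366,0,0,0,0,0.034]]' 40
python3 drive.py '[[0.0231,-0.0366,0,0,0,0,0.034],[0.0231,-0.0366,0,0,0,0,0.034],[0.0231,-0.0366,0,0,0,0,0.034],[0.0231,-0.0366,0,0,0,0,0.034],[0.0231,-0.0366,0,0,0,0,0.034],[0.0231,-0.0366,0,0,0,0,0.034],[0.0231,-0.0366,0,0,0,0,0.034],[0.0231,-0.0366,0,0,0,0,0.034]]'
cat > d.py <<'E'
# delta in tool axes to grasp-pose world target; usage d.py x y z yaw
import sys;from bench import env;import numpy as np
from scipy.spatial.transform import Rotation as Ro
t=np.array(list(map(float,sys.argv[1:4])));yaw=float(sys.argv[4]);o=env.get_obs()
R=Ro.from_quat(np.roll(o['orientation'],-1));G=Ro.from_euler('z',yaw)*Ro.from_euler('x',np.pi)
print(np.round(R.inv().apply(t-o['tcp_pos']),4),np.round((R.inv()*G).as_rotvec(),4),np.round(o['wrist_force'],1),o['clock'])
E
python3 d.py .5984 -.172 .156 -.222
```

```text
clock: 1.15
tcp_pos: [0.2936, -0.4776, 0.2815]
orientation: [0.0, 0.994, -0.111, 0.0]
wrist_force: [0.6, -1.2, 0.8]
grip_width: 0.0339
finger_force: 0.0
clock: 1.95
tcp_pos: [0.5384, -0.2328, 0.2815]
orientation: [0.0, 0.994, -0.111, 0.0]
wrist_force: [0.1, 0.2, 0.0]
grip_width: 0.0338
finger_force: 0.0
[ 0.0451 -0.0725  0.1255] [ 0.0002 -0.0004 -0.0005] [0.1 0.2 0. ] 1.95
```

```bash
python3 drive.py '[[0.0225,-0.0362,0,0,0,0,0.034],[0.0225,-0.0362,0,0,0,0,0.034],[0,0,0.03,0,0,0,0.034],[0,0,0.03,0,0,0,0.034],[0,0,0.02,0,0,0,0.034],[0,0,0,0,0,0,0.034]]'
python3 d.py .5984 -.172 .156 -.222
python3 - <<'E'
from bench import env
import cv2,numpy as np
a=env.snapshot("scene")["image"][:,:,::-1][110:260,150:290]
b=env.snapshot("top")["image"][:,:,::-1][110:260,230:370]
cv2.imwrite("pics/g1.png",cv2.resize(np.hstack([a,b]),(798,428),interpolation=cv2.INTER_CUBIC))
E
```

```text
clock: 2.55
tcp_pos: [0.5957, -0.1731, 0.1982]
orientation: [-0.0, 0.994, -0.111, -0.003]
wrist_force: [0.5, 0.1, 0.5]
grip_width: 0.0342
finger_force: 0.0
[ 0.0027 -0.0017  0.0422] [-0.0002  0.0052 -0.    ] [0.5 0.1 0.5] 2.55
```

View pics/g1.png

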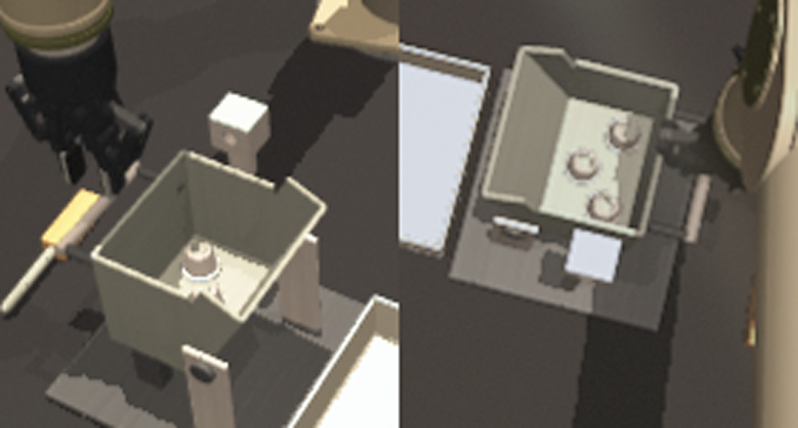

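The scene crop shows the fingers straddling the bar at about (95,185), with the inner finger in the gap. I'll descend and close.

```bash
python3 drive.py '[[0.0027,-0.0017,0.014,0,0.005,0,0.034],[0,0,0.014,0,0,0,0.034],[0,0,0.014,0,0,0,0.034],[0,0,0,0,0,0,0.034],[0,0,0,0,0,0,0.005],[0,0,0,0,0,0,0.005],[0,0,0,0,0,0,0.005],[0,0,0,0,0,0,0.005]]' 35
python3 d.py .5984 -.172 .156 -.222
python3 - <<'E'
import numpy as np
a0=np.arctan2(.045,-.158);r=np.hypot(.158,.045)
th=np.r_[0,np.arange(.05,2,.1)];p=r*np.c_[np.cos(a0-th),np.sin(a0-th)]
for t,d in zip(th[1:],np.diff(p,axis=0)):print(round(t,2),"dy %.4f dz %.4f"%(-d[0],-d[1]))
E
```

```text
clock: 3.45
tcp_pos: [0.6004, -0.1719, 0.1594]
orientation: [0.0, 0.994, -0.111, 0.002]
wrist_force: [-0.0, 2.5, 0.4]
grip_width: 0.0108
finger_force: 34.1
[-0.002   0.0006  0.0033] [-0.0004 -0.005   0.0002] [-0.   2.5  0.4] 3.45
0.05 dy -0.0024 dz -0.0078
0.15 dy -0.0061 dz -0.0153
0.25 dy -0.0075 dz -0.0146
0.35 dy -0.0090 dz -0.0138
0.45 dy -0.0103 dz -0.0128
0.55 dy -0.0115 dz -0.0117
0.65 dy -0.0126 dz -0.0105
0.75 dy -0.0136 dz -0.0092
0.85 dy -0.0145 dz -0.0078
0.95 dy -0.0152 dz -0.0063
1.05 dy -0.0157 dz -0.0047
1.15 dy -0.0161 dz -0.0032
1.25 dy -0.0164 dz -0.0015
1.35 dy -0.0164 dz 0.0001
1.45 dy -0.0163 dz 0.0017
1.55 dy -0.0161 dz 0.0034
1.65 dy -0.0157 dz 0.0050
1.75 dy -0.0151 dz 0.0065
1.85 dy -0.0144 dz 0.0080
1.95 dy -0.0135 dz 0.0094
```

```bash
python3 drive.py '[[0,-0.0024,-0.0078,0,0,0,0.005],[0,-0.0061,-0.0153,0,0,0,0.005],[0,-0.0075,-0.0146,0,0,0,0.005],[0,-0.009,-0.0138,0,0,0,0.005],[0,-0.0103,-0.0128,0,0,0,0.005],[0,-0.0115,-0.0117,0,0,0,0.005],[0,-0.0126,-0.0105,0,0,0,0.005],[0,0,0,0,0,0,0.005]]'
python3 d.py .5984 -.172 .156 -.222
```

```text
clock: 4.25
tcp_pos: [0.6139, -0.1138, 0.2494]
orientation: [0.001, 0.994, -0.111, 0.004]
wrist_force: [-0.4, -5.0, 4.3]
grip_width: 0.0104
finger_force: 34.6
[-0.0031  0.06    0.0935] [ 0.0019 -0.0087  0.0003] [-0.4 -5.   4.3] 4.25
```

```bash
python3 drive.py '[[0,-0.0136,-0.0072,0,0,0,0.005],[0,-0.0145,-0.0068,0,0,0,0.005],[0,-0.0152,-0.0063,0,0,0,0.005],[0,-0.0157,-0.0047,0,0,0,0.005],[0,-0.0161,-0.0032,0,0,0,0.005],[0,-0.0164,-0.0015,0,0,0,0.005],[0,-0.0164,0.0001,0,0,0,0.005],[0,0,0,0,0,0,0.005]]'
python3 d.py .5984 -.172 .156 -.222
```

```text
clock: 5.05
tcp_pos: [0.6386, -0.0064, 0.278]
orientation: [-0.0, 0.994, -0.11, 0.005]
wrist_force: [6.9, -1.7, 5.7]
grip_width: 0.0106
finger_force: 38.2
[-0.0044  0.1706  0.1217] [-0.0015 -0.0108  0.0022] [ 6.9 -1.7  5.7] 5.05
```

```bash
python3 drive.py '[[0,-0.0163,0.0017,0,0,0,0.005],[0,-0.0161,0.0034,0,0,0,0.005],[0,-0.0157,0.005,0,0,0,0.005],[0,-0.0151,0.0065,0,0,0,0.005],[0,-0.0144,0.008,0,0,0,0.005],[0,-0.007,0.0045,0,0,0,0.005],[0,0,0,0,0,0,0.005],[0,0,0,0,0,0,0.005]]'
python3 d.py .5984 -.172 .156 -.222
python3 - <<'E'
from bench import env
import cv2,numpy as np
a=env.snapshot("scene")["image"][:,:,::-1][110:310,160:360]
b=env.snapshot("top")["image"][:,:,::-1][90:290,170:370]
cv2.imwrite("pics/g2.png",cv2.resize(np.hstack([a,b]),(800,400),interpolation=cv2.INTER_CUBIC))
E
```

```text
clock: 5.85
tcp_pos: [0.6564, 0.0744, 0.2476]
orientation: [-0.0, 0.994, -0.111, 0.004]
wrist_force: [6.2, 0.5, 2.0]
grip_width: 0.0109
finger_force: 38.5
[-0.003   0.2532  0.0913] [-0.001  -0.0077  0.0001] [6.2 0.5 2. ] 5.85
```

View pics/g2.png

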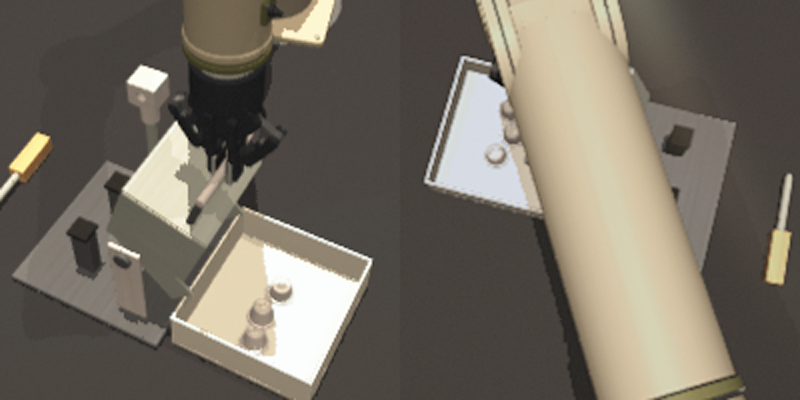

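All three capsules are in the tray (scene crop (282,290), (262,312), (255,338)), with the skip fully over. Now easing it back.

```bash
python3 drive.py '[[0,0,0,0,0,0,0.005],[0,0,0,0,0,0,0.005],[0,0.007,-0.0045,0,0,0,0.005],[0,0.0144,-0.008,0,0,0,0.005],[0,0.0151,-0.0065,0,0,0,0.005],[0,0.0157,-0.005,0,0,0,0.005],[0,0.0161,-0.0034,0,0,0,0.005],[0,0.0163,-0.0017,0,0,0,0.005]]'
python3 d.py .5984 -.172 .156 -.222
python3 drive.py '[[0,0.0164,-0.0001,0,0,0,0.005],[0,0.0164,0.0015,0,0,0,0.005],[0,0.0161,0.0032,0,0,0,0.005],[0,0.0157,0.0047,0,0,0,0.005],[0,0.0152,0.0063,0,0,0,0.005],[0,0.0145,0.0078,0,0,0,0.005],[0,0.0136,0.0092,0,0,0,0.005],[0,0,0,0,0,0,0.005]]'
python3 d.py .5984 -.172 .156 -.222
```

```text
clock: 6.75
tcp_pos: [0.6371, -0.0081, 0.2773]
orientation: [-0.0, 0.994, -0.11, 0.004]
wrist_force: [4.3, 1.0, 5.3]
grip_width: 0.0106
finger_force: 38.7
[-0.0028  0.1686  0.121 ] [-0.0017 -0.0075  0.0011] [4.3 1.  5.3] 6.75
clock: 7.55
tcp_pos: [0.6117, -0.1172, 0.2403]
orientation: [0.001, 0.994, -0.112, 0.001]
wrist_force: [-1.4, -0.5, -0.1]
grip_width: 0.0105
finger_force: 39.6
[-0.0009  0.0562  0.0844] [ 0.0015 -0.0019 -0.0033] [-1.4 -0.5 -0.1] 7.55
```

```bash
python3 drive.py '[[0,0.0126,0.0105,0,0,0,0.005],[0,0.0115,0.0117,0,0,0,0.005],[0,0.0103,0.0128,0,0,0,0.005],[0,0.009,0.0138,0,0,0,0.005],[0,0.0055,0.011,0,0,0,0.005],[0,0.0045,0.011,0,0,0,0.005],[0,0.0025,0.0075,0,0,0,0.005],[0,0,0,0,0,0,0.005]]'
python3 d.py .5984 -.172 .156 -.222
```

```text
clock: 8.35
tcp_pos: [0.6002, -0.1697, 0.1629]
orientation: [0.001, 0.994, -0.111, 0.001]
wrist_force: [-6.8, -1.1, -0.2]
grip_width: 0.0105
finger_force: 39.9
[-0.0013  0.0026  0.0069] [ 0.0007 -0.0027 -0.001 ] [-6.8 -1.1 -0.2] 8.35
```

```bash
python3 drive.py '[[0,0.001,0.003,0,0,0,0.005],[0,0.0005,0.002,0,0,0,0.005],[0,0,0,0,0,0,0.005],[0,0,0,0,0,0,0.005],[0,0,0,0,0,0,0.005],[0,0,0,0,0,0,0.005]]'
python3 d.py .5984 -.172 .156 -.222
```

```text
clock: 8.95
tcp_pos: [0.6, -0.1708, 0.1593]
orientation: [0.001, 0.994, -0.111, 0.002]
wrist_force: [-7.0, -1.3, -0.2]
grip_width: 0.0102
finger_force: 40.0
[-0.0013  0.0015  0.0033] [ 0.0011 -0.0032 -0.0005] [-7.  -1.3 -0.2] 8.95
```

```bash
python3 drive.py '[[0,0,0,0,0,0,0.02],[0,0,0,0,0,0,0.034],[0,0,0,0,0,0,0.034],[0,0,-0.02,0,0,0,0.034],[0,0,-0.04,0,0,0,0.034],[0,0,-0.04,0,0,0,0.034],[0,0,-0.04,0,0,0,0.034],[0,0,0,0,0,0,0.034]]'
python3 d.py .372 -.03 .213 -.222
```

```text
clock: 9.75
tcp_pos: [0.6025, -0.1701, 0.3063]
orientation: [0.001, 0.994, -0.111, 0.008]
wrist_force: [-0.6, 0.3, 0.0]
grip_width: 0.0343
finger_force: 0.0
[-0.2571 -0.086   0.0893] [ 0.0001 -0.0154  0.0002] [-0.6  0.3  0. ] 9.75
```

```bash
python3 drive.py '[[-0.043,-0.0143,0,0,-0.0154,0,0.06],[-0.043,-0.0143,0,0,0,0,0.06],[-0.043,-0.0143,0,0,0,0,0.06],[-0.043,-0.0143,0,0,0,0,0.06],[-0.043,-0.0143,0.02,0,0,0,0.06],[-0.043,-0.0143,0.02,0,0,0,0.06],[0,0,0.04,0,0,0,0.06],[0,0,0,0,0,0,0.06]]'
python3 drive.py '[[0,0,0,0,0,0,0.06]]'
python3 d.py .372 -.03 .213 -.222; python3 -c "
from bench import env;print(env.get_obs()['joints'])"
```

```text
clock: 10.55
tcp_pos: [0.3641, -0.0292, 0.2186]
orientation: [0.0, 0.994, -0.11, -0.007]
wrist_force: [-0.2, -0.7, 0.7]
grip_width: 0.0602
finger_force: 0.0
clock: 10.65
tcp_pos: [0.367, -0.0296, 0.2223]
orientation: [-0.001, 0.994, -0.111, -0.005]
wrist_force: [-0.7, -0.7, 0.7]
grip_width: 0.0599
finger_force: 0.0
[ 0.0051 -0.0007  0.0092] [-0.0001  0.0105 -0.    ] [-0.7 -0.7  0.7] 10.65
[ 0.51829745 -0.22730449 -0.47768996  2.04831818 -0.10938766  1.30772545
 -1.71203952]
```

```bash
python3 d.py .5047 -.2724 .10 -.171;python3 drive.py '[[0.0314,0.0343,0.005,0,0,-0.017,0.06],[0.0314,0.0343,0.015,0,0,-0.017,0.06],[0.0314,0.0343,0.025,0,0,-0.017,0.06],[0.0314,0.0343,0.025,0,0,0,0.06],[0.0314,0.0343,0.025,0,0,0,0.06],[0.0314,0.0343,0.025,0,0,0,0.06],[0,0,0,0,0,0,0.06],[0,0,0,0,0,0,0.06]]'
python3 d.py .5047 -.2724 .01 -.171
```

```text
[0.1891 0.2065 0.1203] [-0.0003  0.0104 -0.051 ] [-0.7 -0.7  0.7] 10.65
clock: 11.45
tcp_pos: [0.5074, -0.2596, 0.1042]
orientation: [-0.001, 0.996, -0.087, -0.006]
wrist_force: [-0.5, 1.1, 0.6]
grip_width: 0.06
finger_force: 0.0
[0.0006 0.0132 0.0942] [-0.0018  0.0118 -0.0024] [-0.5  1.1  0.6] 11.45
```

```bash
python3 drive.py '[[0,0.013,0,0,0.0118,0,0.06],[0,0,0.03,0,0,0,0.05],[0,0,0.03,0,0,0,0.05],[0,0,0.024,0,0,0,0.05],[0,0,0.006,0,0,0,0.05],[0,0,0,0,0,0,0.05]]'
python3 d.py .5047 -.2724 .002 -.171
python3 - <<'E'
from bench import env
import cv2,numpy as np
a=env.snapshot("scene")["image"][:,:,::-1][120:270,120:270]
b=env.snapshot("top")["image"][:,:,::-1][140:290,280:430]
cv2.imwrite("pics/g3.png",cv2.resize(np.hstack([a,b]),(800,400),interpolation=cv2.INTER_CUBIC))
E
```

```text
clock: 12.05
tcp_pos: [0.5047, -0.2714, 0.0158]
orientation: [0.0, 0.996, -0.085, 0.001]
wrist_force: [0.7, -0.1, -0.1]
grip_width: 0.0496
finger_force: 0.0
[0.0001 0.001  0.0138] [-0.0001 -0.0023 -0.    ] [ 0.7 -0.1 -0.1] 12.05
```

View pics/g3.png

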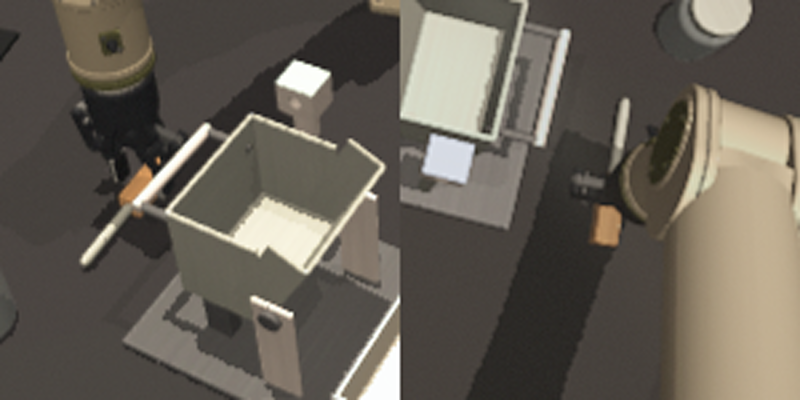

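The fingers straddle the handle, and the skip is upright. Lowering a little and gripping.

```bash
python3 drive.py '[[0,0.001,0.008,0,0,0,0.05],[0,0,0.004,0,0,0,0.05],[0,0,0,0,0,0,0.05],[0,0,0,0,0,0,0.015],[0,0,0,0,0,0,0.015],[0,0,0,0,0,0,0.015],[0,0,0,0,0,0,0.015],[0,0,0,0,0,0,0.015]]' 60
python3 d.py .5047 -.2724 .002 -.171
```

```text
clock: 12.95
tcp_pos: [0.5048, -0.2721, 0.0032]
orientation: [-0.0, 0.996, -0.085, 0.001]
wrist_force: [-0.2, 0.6, 5.0]
grip_width: 0.0247
finger_force: 60.0
[-0.      0.0003  0.0012] [-0.0003 -0.0021 -0.0001] [-0.2  0.6  5. ] 12.95
```

```bash
python3 drive.py '[[0,0,-0.02,0,0,0,0.015],[0,0,-0.04,0,0,0,0.015],[0,0,-0.045,0,0,0,0.015],[0,0,-0.045,0,0,0,0.015],[0,0,-0.045,0,0,0,0.015],[0,0,-0.045,0,0,0,0.015],[0,0,-0.04,0,0,0,0.015],[0,0,0,0,0,0.052,0.015]]'
python3 d.py .3686 -.0293 .28 -.223
```

```text
clock: 13.75
tcp_pos: [0.5058, -0.2729, 0.2889]
orientation: [0.001, 0.994, -0.112, 0.005]
wrist_force: [-0.4, -0.1, -1.5]
grip_width: 0.0249
finger_force: 59.4
[-0.1879 -0.2071  0.0067] [ 0.0017 -0.0098 -0.0006] [-0.4 -0.1 -1.5] 13.75
```

```bash
python3 drive.py '[[-0.03,-0.033,0,0,-0.005,0,0.015],[-0.03,-0.033,0,0,-0.005,0,0.015],[-0.03,-0.033,0,0,0,0,0.015],[-0.03,-0.033,0,0,0,0,0.015],[-0.03,-0.033,0,0,0,0,0.015],[-0.0295,-0.033,0,0,0,0,0.015],[-0.0084,-0.0091,0.006,0,0,0,0.015],[0,0,0,0,0,0,0.015]]'
python3 drive.py '[[0,0,0.02,0,0,0,0.015],[0,0,0.02,0,0,0,0.015],[0,0,0,0,0,0,0.015],[0,0,0,0,0,0,0.015]]'
python3 d.py .3686 -.0293 .2145 -.223
```

```text
clock: 14.55
tcp_pos: [0.3656, -0.0274, 0.2776]
orientation: [-0.0, 0.994, -0.11, -0.004]
wrist_force: [0.3, -0.6, -0.9]
grip_width: 0.0247
finger_force: 59.3
clock: 14.95
tcp_pos: [0.3664, -0.0292, 0.2384]
orientation: [-0.001, 0.994, -0.112, -0.005]
wrist_force: [-0.0, 0.3, -1.3]
grip_width: 0.0249
finger_force: 59.3
[ 0.0024 -0.0003  0.0238] [-0.0009  0.0095 -0.0012] [-0.   0.3 -1.3] 14.95
```

```bash
python3 drive.py '[[0.001,0,0.012,0,0.0095,0,0.015],[0.001,0,0.012,0,0,0,0.015],[0,0,0,0,0,0,0.015],[0,0,0,0,0,0,0.015]]'
python3 d.py .3686 -.0293 .2145 -.223
python3 - <<'E'
from bench import env
import cv2,numpy as np
a=env.snapshot("scene")["image"][:,:,::-1][115:185,190:260]
b=env.snapshot("top")["image"][:,:,::-1][170:240,260:330]
cv2.imwrite("pics/g4.png",cv2.resize(np.hstack([a,b]),(798,399),interpolation=cv2.INTER_CUBIC))
E
```

```text
clock: 15.35
tcp_pos: [0.3683, -0.029, 0.2145]
orientation: [-0.0, 0.994, -0.111, 0.0]
wrist_force: [-0.9, -0.2, -2.2]
grip_width: 0.0248
finger_force: 59.3
[ 0.0004  0.0002 -0.    ] [-0.0007 -0.0006 -0.0003] [-0.9 -0.2 -2.2] 15.35
```

View pics/g4.png

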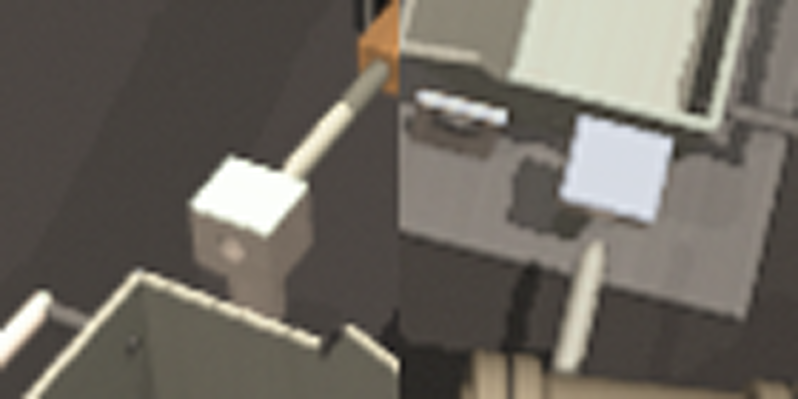

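The rod tip is at top crop (598,240), the keeper's front edge is at (562..655, 200..220), and in the scene crop the rod runs (375,78)→(297,172). Comparing this with the predictions.

```bash
cat > c.py <<'E'
from h import *
np.set_printoptions(precision=2,suppress=True)
o=env.get_obs();R=Ro.from_quat(np.roll(o['orientation'],-1))
P=lambda x:o['tcp_pos']+R.apply([x,0,-.0098])
S=lambda p:(p-[190,115]+.5)*5.7-.5
Tt=lambda p:(p-[260,170]+.5)*5.7-.5+np.array([399,0])
for x in(.028,.06,.09,.118):print(x,P(x),'scene',S(proj("scene",P(x))),'top',Tt(proj("top",P(x))))
q=[.6338,-.0183,-.2254];T=pose(q)
for n,p in dict(eye=(-.123,-.07,.2243),eyeb=(-.087,-.07,.2243),a=(-.123,-.09,.2423),b=(-.123,-.05,.2423),c=(-.087,-.05,.2423),d=(-.087,-.09,.2423)).items():print(n,T(p),S(proj("scene",T(p))),Tt(proj("top",T(p))))
t=T((-.123,-.07,.2243));print('tip in stand',(np.array([[np.cos(q[2]),np.sin(q[2])],[-np.sin(q[2]),np.cos(q[2])]])@(P(.118)[:2]-q[:2]))*1000)
E
python3 c.py
```

```text
0.028 [ 0.4  -0.04  0.22] scene [384.59  69.02] top [546.64 450.02]
0.06 [ 0.43 -0.04  0.22] scene [352.39 107.45] top [564.13 376.92]
0.09 [ 0.46 -0.05  0.22] scene [321.2  144.69] top [580.36 309.06]
0.118 [ 0.48 -0.06  0.22] scene [291.16 180.54] top [595.38 246.28]
eye [ 0.5  -0.06  0.22] [273.19 200.8 ] [604.84 212.64]
eyeb [ 0.53 -0.07  0.22] [232.36 249.39] [624.01 133.2 ]
a [ 0.49 -0.08  0.24] [232.76 157.42] [655.28 219.5 ]
b [ 0.5  -0.04  0.24] [309.7  184.78] [564.03 196.26]
c [ 0.54 -0.05  0.24] [268.83 233.97] [583.79 115.44]
d [ 0.53 -0.09  0.24] [190.84 205.45] [674.54 138.46]
tip in stand [-138.31  -69.41]
```

```bash
python3 drive.py '[[0.004,-0.001,0,0,0,0,0.015],[0.005,0,0,0,0,0,0.015],[0.005,0,0,0,0,0,0.015],[0.003,0,0,0,0,0,0.015],[0.003,0,0,0,0,0,0.015],[0.002,0,0,0,0,0,0.015],[0,0,0,0,0,0,0.015],[0,0,0,0,0,0,0.015]]'
cat > f.py <<'E'
from h import *
np.set_printoptions(precision=4,suppress=True)
o=env.get_obs();R=Ro.from_quat(np.roll(o['orientation'],-1));c,s=np.cos(-.2254),np.sin(-.2254)
A=np.array([[c,s,0],[-s,c,0],[0,0,1]])
p=A@(o['tcp_pos']+R.apply([.118,0,-.0098])-[.6338,-.0183,0])
G=Ro.from_euler('z',-.2254)*Ro.from_euler('x',np.pi)
print('tip in stand mm',p*1e3,'force stand',A@o['wrist_force'],'torque stand',A@o['torque'],'err rotvec',(R.inv()*G).as_rotvec(),o['grip_width'],o['clock'])
E
python3 f.py
```

```text
clock: 16.35
tcp_pos: [0.3897, -0.0328, 0.2141]
orientation: [-0.0, 0.994, -0.111, 0.0]
wrist_force: [-0.6, 0.3, -2.4]
grip_width: 0.0249
finger_force: 59.3
tip in stand mm [-116.6959  -68.4199  224.0891] force stand [-0.733  -0.0283 -2.1942] torque stand [ 0.0127 -0.0293 -0.0606] err rotvec [-0.0004 -0.001   0.0022] 0.024749672138207186 16.45
```

```bash
python3 drive.py '[[0.003,0,0,0,0,0,0.015],[0.003,0,0,0,0,0,0.015],[0.003,0,0,0,0,0,0.015],[0,0,0,0,0,0,0.015],[0,0,0,0,0,0,0.015]]'
python3 f.py
```

```text
clock: 16.95
tcp_pos: [0.3986, -0.0347, 0.2141]
orientation: [-0.0, 0.994, -0.111, 0.0]
wrist_force: [-0.6, 1.4, -1.9]
grip_width: 0.0248
finger_force: 59.3
tip in stand mm [-107.6616  -68.3577  224.0458] force stand [ 0.2944 -0.2192 -1.6401] torque stand [-0.0066  0.0422  0.0607] err rotvec [-0.0005 -0.0008  0.0022] 0.025158692155928957 17.05
```

```bash
python3 drive.py '[[0.008,0,0,0,0,0,0.015],[0.008,0,0,0,0,0,0.015],[0.008,0,0,0,0,0,0.015],[0.008,0,0,0,0,0,0.015],[0,0,0,0,0,0,0.015]]'
python3 f.py
python3 drive.py '[[0.008,0,0,0,0,0,0.015],[0.008,0,0,0,0,0,0.015],[0.008,0,0,0,0,0,0.015],[0.008,0,0,0,0,0,0.015],[0.005,0,0,0,0,0,0.015],[0,0,0,0,0,0,0.015]]'
python3 f.py
```

```text
clock: 17.55
tcp_pos: [0.4307, -0.042, 0.214]
orientation: [-0.001, 0.994, -0.111, 0.0]
wrist_force: [0.5, -0.6, -1.6]
grip_width: 0.0248
finger_force: 59.3
tip in stand mm [-75.4723 -68.2743 223.9349] force stand [-0.3208 -0.2676 -1.2393] torque stand [-0.076  -0.0638  0.0395] err rotvec [-0.0008 -0.0005  0.0022] 0.024652865518265656 17.65
clock: 18.25
tcp_pos: [0.4664, -0.0501, 0.2141]
orientation: [-0.0, 0.994, -0.111, 0.0]
wrist_force: [0.2, -0.3, -1.6]
grip_width: 0.0246
finger_force: 59.3
tip in stand mm [-38.6502 -68.177  224.0209] force stand [-0.9233 -1.2275 -1.8167] torque stand [-0.0249 -0.0012  0.0042] err rotvec [-0.0006 -0.0006  0.0023] 0.02474420860175878 18.35
```

Nearly home; creep until the shoulder touches.

```bash
python3 drive.py '[[0.002,0,0,0,0,0,0.015],[0.002,0,0,0,0,0,0.015],[0.001,0,0,0,0,0,0.015],[0,0,0,0,0,0,0.015]]'
python3 f.py
python3 drive.py '[[0.001,0,0,0,0,0,0.015],[0.001,0,0,0,0,0,0.015],[0,0,0,0,0,0,0.015]]'
python3 f.py
```

```text
clock: 18.75
tcp_pos: [0.4697, -0.0509, 0.214]
orientation: [-0.0, 0.994, -0.111, -0.001]
wrist_force: [-6.7, 2.0, 1.1]
grip_width: 0.0247
finger_force: 59.9
tip in stand mm [-34.6638 -68.2105 223.656 ] force stand [-6.7109 -0.1863  1.8576] torque stand [-0.041   1.3081 -0.0929] err rotvec [-0.0001  0.0016  0.0023] 0.024990297978935865 18.85
clock: 19.15
tcp_pos: [0.4697, -0.0509, 0.2139]
orientation: [-0.0, 0.994, -0.111, -0.003]
wrist_force: [-19.9, 3.9, 9.4]
grip_width: 0.025
finger_force: 60.8
tip in stand mm [-34.5598 -68.1636 223.0177] force stand [-19.9928  -0.9432   8.8299] torque stand [-0.1454  3.7276 -0.1961] err rotvec [0.0006 0.0059 0.0024] 0.024850669812402675 19.25
```

```bash
python3 drive.py '[[-0.001,0,0,0,0,0,0.015],[0,0,0,0,0,0,0.03],[0,0,0,0,0,0,0.045],[0,0,0,0,0,0,0.05],[0,0,-0.02,0,0,0,0.05],[0,0,-0.03,0,0,0,0.05],[0,0,-0.04,0,0,0,0.05],[-0.02,0,-0.04,0,0,0,0.05]]'
python3 drive.py '[[-0.03,-0.03,-0.02,0,0,0,0.05],[-0.03,-0.03,0,0,0,0,0.05],[-0.03,-0.03,0,0,0,0,0.05],[0,-0.04,0,0,0,0,0.05],[0,-0.04,0,0,0,0,0.05],[0,0,0,0,0,0,0.05],[0,0,0,0,0,0,0.05]]'
python3 - <<'E'
from bench import env
import cv2,numpy as np
a=env.snapshot("scene")["image"][:,:,::-1][105:255,170:320]
b=env.snapshot("top")["image"][:,:,::-1][130:280,220:370]
cv2.imwrite("pics/g5.png",cv2.resize(np.hstack([a,b]),(800,400),interpolation=cv2.INTER_CUBIC))
E
```

```text
clock: 20.05
tcp_pos: [0.4526, -0.0474, 0.3453]
orientation: [-0.001, 0.994, -0.112, 0.0]
wrist_force: [0.5, -0.3, 0.1]
grip_width: 0.0499
finger_force: 0.0
clock: 20.75
tcp_pos: [0.402, 0.1392, 0.3643]
orientation: [-0.0, 0.994, -0.11, 0.001]
wrist_force: [0.7, -0.7, -0.8]
grip_width: 0.0502
finger_force: 0.0
```

View pics/g5.png

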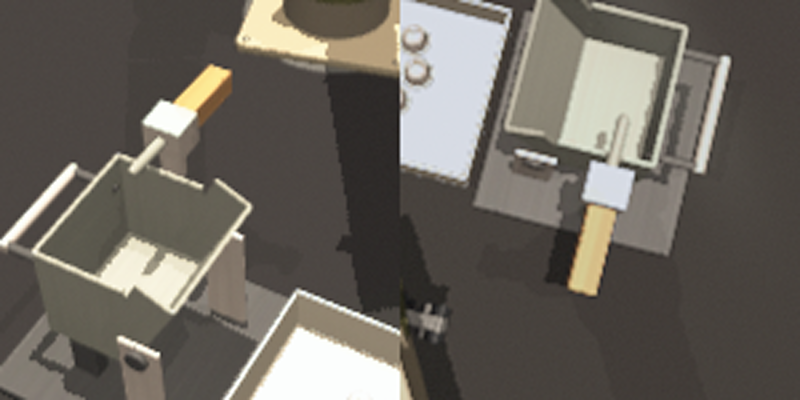

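The shoulder is home against the keeper (top crop (608,207)), the rod runs over the skip's rim, the skip is upright and empty, and the gripper is clear.

```bash
python3 -c "
from bench import env
print(env.close_job())"
```

```text
the job is handed in; nothing more can be done
None
```

The job is handed in at about 21 s of the 72 s allowed: all three capsules are in the tray, the skip was eased back upright, and the pin is seated in the keeper and released; the judge returned no verdict.

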